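Push the parts case home between the wet-painted rails

TASK

Gently push the closed metal parts case into the lane on the welding bench and on until it sits square and fully home against the stop bar at the lane's far end. The primer on the two guide rails is still wet, so neither the case nor the gripper may touch a rail, and the case must stay flat on the bench: only push it with the fingers, never pick it up or tip it. Leave everything else on the bench where it is.

Things in the scene. Friction and masses are not known exactly. Their poses are not given: they have to be found in the camera images.
- case: Closed parts case: bright metal box with black corners, 130 mm long (its x), 96 wide (y), 70 high, 0.4 to 0.85 kg, flat upright sides. Origin: centre of its underside. Starts before the lane's mouth, nose (+x end) towards the lane within 20 degrees, a few cm off the axis. Slides with friction. Home: nose flat on the stop, origin at x = +35 mm, y = 0 in the lane's frame.
- lane: Fixed U-shaped frame on the bench: two parallel rails and a stop bar; the lane's floor is the bare bench. Origin: on the bench, on the centre line, midway along the 200 mm rails. x runs along the lane from the open mouth (x = -100 mm) to the stop's face (x = +100 mm), y left, z up. Clear width between the rails 120 mm (12 mm each side of a centred case).
- lane_mouth (a point): Centre of the lane's open mouth, on the bench surface, 100 mm before the lane's origin.
- rail_left: Left guide rail, a grey primed square bar 200 mm long, 15 mm wide and 15 mm high, so much lower than the case. Its origin and axes coincide with the lane's; its inner face lies at y = +60 mm, its outer face at y = +75 mm.
- rail_right: Right guide rail, the same bar at y = -60 mm (inner face) to -75 mm (outer face). Its origin and axes coincide with the lane's.
- stop: The stop: a fixed bare steel bar across the lane's far end, 150 mm wide, 12 mm thick, 30 mm high. Its origin and axes coincide with the lane's; its near face lies at x = +100 mm.
- tube: Bystander: steel tube offcut standing on end, 48 mm across, 45 mm high, to the left of the lane. Origin: centre of its underside.
- square: Bystander: L-shaped red welding magnet, legs about 75 mm, 22 mm wide, 16 mm high, to the right of the lane. Origin: centre of its underside.
- nut: Bystander: large steel hexagon nut, 38 mm across, 19 mm high, to the right of the lane. Origin: centre of its underside.
- hammer: Bystander: hammer lying on the bench beyond the stop, about 300 mm long. Origin near its middle, on the bench.
- spray: Bystander: upright spray can, 64 mm across, 190 mm high, on the robot's left. Origin: centre of its underside.
- brush: Bystander: brush lying at the far right of the bench. Origin near its middle, on the bench.
- wrench: Bystander: wrench lying on the bench on the right. Origin near its middle, on the bench.
Mind the look-alikes: they are no part of the job. There is more than one size of the case; the job needs the smallest.

How it is judged:
By the outcome, as a careful person would: the job done as asked, in the order asked, and still so for the second after the job is handed in, with the robot touching nothing.
It also fails if it takes over 72 s, if anything falls off the work surface, if the arm or the gripper's body presses on something with over 40 N, if the wrist force passes 120 N, or if a joint passes its speed limit or range.

ROBOT

A 6-joint arm with a two-finger parallel gripper is mounted at the origin on the work surface. World frame = base frame: x ahead of the robot, y to its left, z up, the work surface at z = 0. Lengths are in m, angles in rad, forces in N, time in s.
With the tool pointing down it reaches from about 0.35 to 0.925 m from the base axis. Payload 6.4 kg.
Tool frame: the origin (TCP) lies between the finger pads; the fingertips stand ctrl.tip_extent ahead of it and the grasp point (between the pads) lies 3 mm ahead of it (ctrl.tip_extent is the distance from the TCP to the fingertips, in m); z points along the fingers, y is the line along which they close (so a half turn about z gives the same grasp; the last joint's range is limited). The gripper opens to 85 mm and grips with 20 to 120 N. Pads are 22 mm wide; open, the fingers measure 114 mm over their backs; the gripper's body (76 mm by 85 mm) begins 54 mm behind the grasp point. The pads swing forward as they close: fully open they stand 13 mm farther back than shut.
Start: joints at [-1.448, 0.245, 1.558, -0, 1.339, -0.174], TCP at [0.19, -0.622, 0.253] pointing down, gripper open.
Joint ranges: [-3.13, 3.13], [-1.02, 2.26], [0.13, 2.54], [-0.95, 4.09], [0.21, 2.88], [-2.74, 2.74]. Speed limits (rad/s): [2.57, 2.57, 3.14, 3.14, 3.14, 3.14].

INTERFACE

Orientations are given as a rotation vector (axis times angle).
In Python, from cell import ctrl gives the robot as it stands.
- The arm moves only by the shell command python3 -m jog 'ROWS' [FORCE]. ROWS is JSON, a list that holds one entry, the list of rows, each a list of 7 numbers: the shift along the tool's x, y, z in cm, then the turn, a rotation vector about the tool's x, y, z in rad, then the closure, from 0 (fully open) to 1 (shut). A call has 1 to 10 rows; each row is the pose to reach, as a shift and turn from the pose commanded when the call began, along the tool's axes at that moment; what a row does not reach only later rows make up. A row lasts 1/8 s, in which the tool goes at most 62.5 mm and 10.7 degrees, less where a joint would pass 70% of its speed; a pose out of reach is approached as far as the arm can. A call with a gripper value outside its range is refused whole. The fingers move at their own pace and stop on an object; FORCE is the grip in N (left out, the last holds). Time passes only in rows, so rows that repeat a pose let the fingers close. It gives the time, the measured TCP pose, the force, the opening and the grip force at its end, in the units of the state.
- ctrl.observe(): the state, without advancing time (a new reading comes with each control period).
- ctrl.snapshot(name): name is "scene" or "top" or "wrist"; returns a dict with "pixels" (420x560x3 uint8, red, green, blue), "fov_y" (degrees; the focal length in pixels is half the picture's height over the tangent of half this angle, whatever the lens; pixels are square), "cx", "cy" (the principal point, pixels), "world_from_camera" (4x4, takes a point from camera to world coordinates); the wrist camera has in their place "tool_from_camera" (4x4, takes a point from camera to tool coordinates, whose origin is the TCP and whose axes are the flange's). Camera axes: x right, y down, z forward; pixel columns grow to the right and rows downward; lengths in m; the calibration is good to about 2 mm. A picture is of the moment at which its call begins: read the wrist's pose just before it. There is no depth.
- ctrl.hand_in(): hands the job in; it is judged then, once.
Trained networks look in a picture, given as the dict that the camera call returned (one of the last four; its "shot" number tells which), for a name from the list of things; names that differ only in an ending like _2 or _b are one class to them, and where a whole thing is asked for, a point or a joint stands for the part that bears it (a point fixed in the world has none). Each returns a list of dicts, best first, with "score" (0 to 1); they miss things now and then, are a little off and sometimes report something else, mostly with a low value. They report only what shows in the picture. A call takes as long as a camera call. They do not tell look-alikes from the thing itself.
- ctrl.search_frame(picture, name): "pixel" ([column, row] in pixels, amid what is visible of it).
- ctrl.regions_of(picture, name): "region" (420x560 bool, what is visible of it) and "pixel" ([column, row] in pixels, amid what is visible of it).
- ctrl.tip_of(picture, name): "pixel" ([column, row] in pixels: a listed point, or the origin of a listed thing).
The state is a dict: "t": time; "qpos": joint angles; "qvel": joint speeds; "tau": joint torques, N m; "ee_pos": TCP position; "eef_rot": TCP orientation; "force": force on the tool from outside, world axes, zero at the start; "torque": the same for the moment, N m; "opening": opening from 0.0 (shut) to 1.0 (fully open); "gripper_force": force on a finger pad.
Only numpy, scipy, OpenCV 4.12 (cv2) and the standard library are available. Lean on these libraries where they do the work, as an engineer would, in place of code of your own. Each camera call takes 0.05 s, during which the arm holds its last target. There are 200 camera calls.

## Working session

There is one attempt and no reset: what is moved stays moved. The work goes in short steps, Python scripts to look and compute and a shell command to move; the robot and the scene stay as the last step left them, time stands still between calls to the robot, and variables do not carry over. Pictures are saved under pics/ and viewed, at most 14 in all, crops included, and the job is handed in when it is done.

```bash
mkdir -p pics
cat > h.py <<'E'
import numpy as np, cv2
from cell import ctrl
from scipy.spatial.transform import Rotation as R
def world(s,px,z=0.0):
    f=210/np.tan(np.radians(s["fov_y"])/2)
    T=np.array(s["world_from_camera"]); px=np.atleast_2d(np.array(px,float))
    d=np.c_[(px[:,0]-s["cx"])/f,(px[:,1]-s["cy"])/f,np.ones(len(px))]@T[:3,:3].T
    return T[:3,3]+d*((z-T[2,3])/d[:,2])[:,None]
def proj(s,P):
    f=210/np.tan(np.radians(s["fov_y"])/2); T=np.array(s["world_from_camera"])
    c=(np.atleast_2d(P)-T[:3,3])@T[:3,:3]; return np.c_[s["cx"]+f*c[:,0]/c[:,2],s["cy"]+f*c[:,1]/c[:,2]]
def save(s,n): cv2.imwrite("pics/"+n,s["pixels"][:,:,::-1])
E
python3 - <<'E'
from h import *
s=ctrl.snapshot("top"); save(s,"top1.png"); s2=ctrl.snapshot("scene"); save(s2,"sc1.png")
o=ctrl.observe(); print(o["t"],o["ee_pos"],o["eef_rot"],ctrl.tip_extent)
T=np.array(s["world_from_camera"]);print(T.round(3),s["fov_y"])
for n in ["case","lane","lane_mouth","stop","tube","nut","square"]:
    for q in ctrl.tip_of(s,n): print(n,q["score"],np.round(q["pixel"]),world(s,q["pixel"])[0].round(3))
E
```

```text
0.1 [ 0.19003776 -0.62110925  0.25227731] [-3.10531736e+00 -4.64256727e-01 -4.59571067e-05] 0.022
[[ 0.025 -0.985  0.174  0.353]
 [-0.999 -0.029 -0.021  0.01 ]
 [ 0.025 -0.173 -0.985  1.125]
 [ 0.     0.     0.     1.   ]] 54.77913979192184
case 0.85 [352. 301.] [ 0.301 -0.222  0.   ]
case 0.77 [327. 214.] [ 0.539 -0.151  0.   ]
case 0.6 [346. 132.] [ 0.784 -0.208  0.   ]
tube 0.47 [250. 268.] [0.383 0.06  0.   ]
nut 0.63 [257. 157.] [0.699 0.05  0.   ]
nut 0.16 [136. 261.] [0.393 0.371 0.   ]
square 0.69 [221. 170.] [0.658 0.151 0.   ]
```

View pics/top1.png

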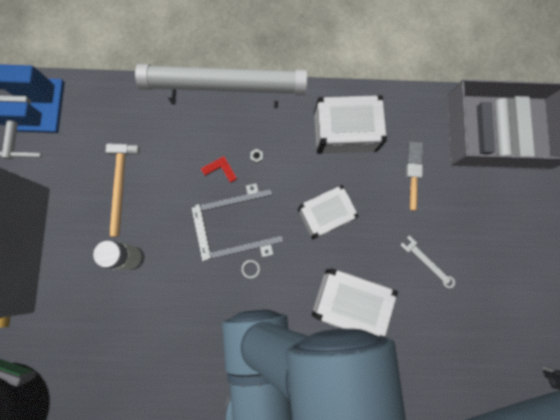

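View pics/sc1.png

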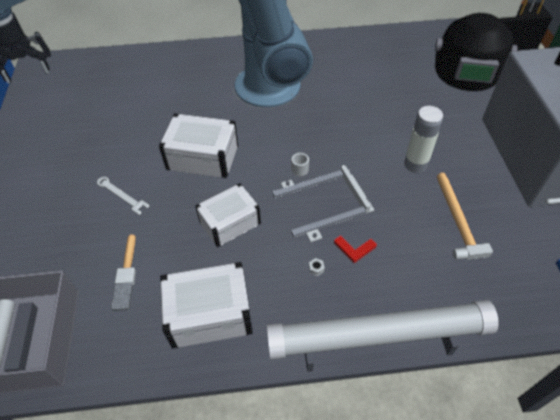

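The three case candidates in the top picture are at (350,120), (328,212) and (355,302). The middle one is visibly the smallest and lies before the lane's mouth at about (276,215), so it fits the description. The lane runs image-left, with the stop at (200,233). I'll confirm this in an enlarged crop.

Run:
```python
from h import *
s=ctrl.snapshot("top")
im=s["pixels"][170:280,180:370,::-1]; cv2.imwrite("pics/crop1.png",cv2.resize(im,None,fx=4.2,fy=4.2,interpolation=cv2.INTER_CUBIC))
for n in ["case","rail_left","rail_right","stop"]:
    for q in ctrl.regions_of(s,n):
        c,_=cv2.findContours(q["region"].astype(np.uint8),0,1); c=max(c,key=cv2.contourArea)
        r=cv2.boxPoints(cv2.minAreaRect(c)); print(n,q["score"],q["region"].sum(),np.round(q["pixel"]),world(s,r,{"case":.07}.get(n,.015))[:,:2].round(3).tolist())
```

```text
case 0.86 3904 [354. 302.] [[0.259, -0.098], [0.39, -0.139], [0.335, -0.331], [0.206, -0.286]]
case 0.81 1902 [328. 211.] [[0.542, -0.058], [0.609, -0.181], [0.519, -0.226], [0.454, -0.103]]
case 0.77 3784 [346. 124.] [[0.854, -0.104], [0.867, -0.304], [0.705, -0.304], [0.693, -0.109]]
case 0.63 156 [245. 269.] [[0.4, 0.08], [0.402, 0.036], [0.356, 0.034], [0.355, 0.078]]
case 0.17 1553 [231. 248.] [[0.561, 0.224], [0.612, 0.013], [0.424, -0.031], [0.376, 0.174]]
rail_left 0.78 518 [250. 246.] [[0.424, 0.168], [0.469, -0.023], [0.428, -0.032], [0.384, 0.157]]
rail_right 0.92 501 [239. 197.] [[0.571, 0.21], [0.624, 0.018], [0.585, 0.007], [0.532, 0.198]]
stop 0.86 308 [201. 233.] [[0.547, 0.219], [0.551, 0.201], [0.405, 0.164], [0.401, 0.182]]
```

View pics/crop1.png

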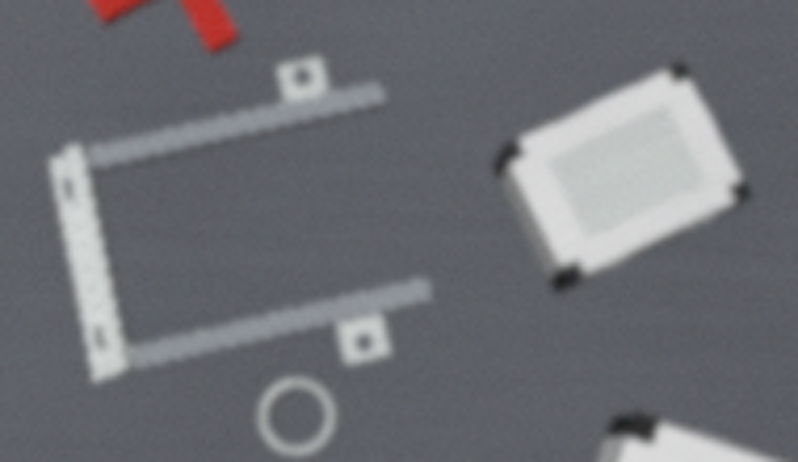

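The crop confirms it: the small case is at crop (625,170). Its nose side, crop (513,145)–(570,268), faces the mouth between the rail ends at (383,92) and (430,290). I'll fit box models to the masks.

```bash
cat >> h.py <<'E'
from scipy.optimize import minimize
def box(x0,x1,y0,y1,h): return np.array([[x,y,z] for x in(x0,x1) for y in(y0,y1) for z in(0,h)])
CASE=[box(-.065,.065,-.048,.048,.07)]
LANE=[box(-.1,.1,.06,.075,.015),box(-.1,.1,-.075,-.06,.015),box(.1,.112,-.075,.075,.03)]
def place(B,p):
    c,s_=np.cos(p[2]),np.sin(p[2]); return B@np.array([[c,s_,0],[-s_,c,0],[0,0,1]])+[p[0],p[1],0]
def hulls(s,bs,p): return [cv2.convexHull(proj(s,place(B,p)).astype(np.float32)) for B in bs]
def render(s,bs,p,k=8):
    m=np.zeros((420,560),np.float32)
    for h in hulls(s,bs,p):
        x0,y0=np.floor(h.min((0,1))).astype(int)-1; x1,y1=np.ceil(h.max((0,1))).astype(int)+2
        x0,y0,x1,y1=max(x0,0),max(y0,0),min(x1,560),min(y1,420)
        a=np.zeros(((y1-y0)*k,(x1-x0)*k),np.uint8)
        cv2.fillConvexPoly(a,np.round((h[:,0]-[x0,y0]+.5)*k-.5).astype(np.int32),255)
        m[y0:y1,x0:x1]=np.maximum(m[y0:y1,x0:x1],cv2.resize(a,(x1-x0,y1-y0),interpolation=cv2.INTER_AREA)/255.)
    return m
def fit(s,bs,mask,p0):
    mk=cv2.GaussianBlur(mask.astype(np.float32),(0,0),1.2)
    f=lambda d:((cv2.GaussianBlur(render(s,bs,np.array(p0)+d*[.01,.01,.1]),(0,0),1.2)-mk)**2).sum()
    r=minimize(f,np.zeros(3),method="Nelder-Mead",options=dict(initial_simplex=np.array([[0,0,0],[1,0,0],[0,1,0],[0,0,1.]]),xatol=1e-3,fatol=1e-3))
    return np.array(p0)+r.x*[.01,.01,.1],r.fun
def region(s,n,px):
    q=[a for a in ctrl.regions_of(s,n) if np.hypot(*(np.array(a["pixel"])-px))<25]
    return q[0]["region"]
def draw(s,items):
    im=cv2.resize(s["pixels"][:,:,::-1],None,fx=4,fy=4,interpolation=cv2.INTER_CUBIC)
    for bs,p in items:
        for h in hulls(s,bs,p): cv2.polylines(im,[np.round((h+.5)*4-.5).astype(np.int32)],True,(0,0,255),1)
    return im
def inlane(L,p):
    c,s_=np.cos(L[2]),np.sin(L[2]); d=np.array(p[:2])-L[:2]
    return np.array([c*d[0]+s_*d[1],-s_*d[0]+c*d[1]])*1000,np.degrees(p[2]-L[2])
E
python3 - <<'E'
from h import *
s=ctrl.snapshot("top")
c,fc=fit(s,CASE,region(s,"case",(328,211)),[.53,-.14,1.9])
m=region(s,"rail_left",(250,246))|region(s,"rail_right",(239,197))|region(s,"stop",(201,233))
L,fl=fit(s,LANE,m,[.505,.09,1.81])
print(c,fc,L,fl,inlane(L,c))
cv2.imwrite("pics/fit1.png",draw(s,[(CASE,c),(LANE,L)])[680:1120,720:1480])
E
```

```text
[ 0.53493866 -0.14617703  2.0497475 ] 8.598898887634277 [0.50382082 0.08869697 1.82987663] 152.5582275390625 (array([-235.00745248,   30.09344533]), np.float64(12.59767300622856))
```

View pics/fit1.png

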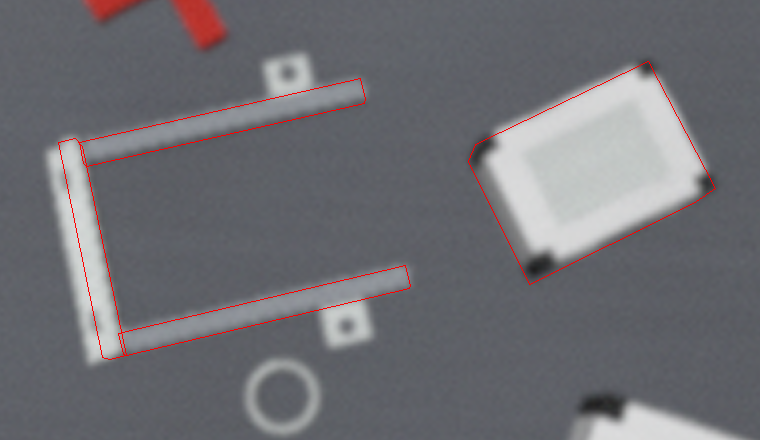

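The case fit is tight. The lane fit's long ends match, but the stop and the tabs bias it. I'll refit on the rails alone with the tabs masked out, then compute the first standoff, which is beside the case's left face. The plan has two pushes: first sideways while turning −12.6°, then a straight push from behind.

```bash
cat >> h.py <<'E'
def fitw(s,bs,mask,p0,W):
    mk=cv2.GaussianBlur(mask.astype(np.float32),(0,0),1.)
    f=lambda d:(W*(cv2.GaussianBlur(render(s,bs,np.array(p0)+d*[.01,.01,.1]),(0,0),1.)-mk)**2).sum()
    r=minimize(f,np.zeros(3),method="Nelder-Mead",options=dict(initial_simplex=np.array([[0,0,0],[1,0,0],[0,1,0],[0,0,1.]])*.7,xatol=1e-3,fatol=1e-3))
    return np.array(p0)+r.x*[.01,.01,.1],r.fun
def lane_to_world(L,x,y): # mm
    c,s_=np.cos(L[2]),np.sin(L[2]); return L[:2]+np.array([c*x-s_*y,s_*x+c*y])/1000
def shift(pos,ydir):
    """shift (cm) and turn in tool axes to TCP pos with tool y along angle ydir, z down; nearest half turn"""
    o=ctrl.observe(); R0=R.from_rotvec(o["eef_rot"]); out=[]
    for k in (0,np.pi):
        y=np.array([np.cos(ydir+k),np.sin(ydir+k),0]); z=np.array([0,0,-1.]); Rt=R.from_matrix(np.c_[np.cross(y,z),y,z])
        out.append((R0.inv()*Rt).as_rotvec())
    print("tcp",o["ee_pos"].round(4) if hasattr(o["ee_pos"],"round") else o["ee_pos"],"q",np.round(o["qpos"],2),"F",np.round(o["force"],1),"t",o["t"])
    print("shift cm",(R0.inv().apply(np.array(pos)-o["ee_pos"])*100).round(2),"turns",[v.round(3).tolist() for v in out])
E
python3 - <<'E'
from h import *
s=ctrl.snapshot("top")
m=region(s,"rail_left",(250,246))|region(s,"rail_right",(239,197))
W=np.ones((420,560),np.float32)
for p in [(252,188),(266,251)]: cv2.circle(W,p,9,0,-1)
cv2.fillConvexPoly(W,np.array([[185,200],[206,200],[216,265],[190,265]]),0)
L,f=fitw(s,LANE[:2],m,[.504,.089,1.83],W); c=np.array([ .5349,-.1462,2.0497])
print(L,f,inlane(L,c)); np.save("L.npy",L)
im=draw(s,[(CASE,c),(LANE,L)]);cv2.imwrite("pics/fit2.png",im[700:1100,740:1200])
n=np.array([-np.sin(c[2]),np.cos(c[2])]); p=c[:2]+n*.09
shift([*p,.25],c[2])
E
```

```text
[0.50343145 0.08980798 1.82924156] 3.6038646697998047 (array([-236.21246463,   29.89495386]), np.float64(12.631337895240977))
tcp [ 0.1901 -0.6216  0.2533] q [-1.45  0.25  1.56 -0.    1.34 -0.17] F [ 0.5 -0.3 -0.1] t 1.1
shift cm [ 38.02 -33.75   0.33] turns [[0.0, -0.0, 2.96], [0.0, 0.0, -0.182]]
```

View pics/fit2.png

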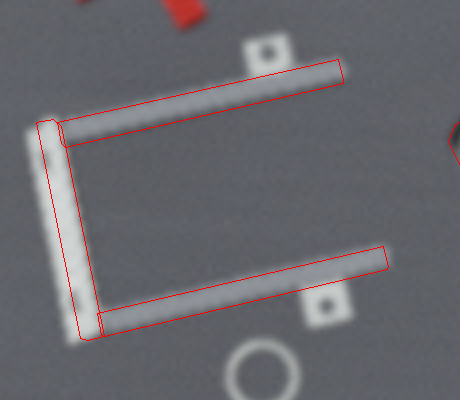

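```bash
python3 -m jog '[[[38,-33.8,0,0,0,-0.18,0.35],[38,-33.8,0,0,0,-0.18,0.35],[38,-33.8,0,0,0,-0.18,0.35],[38,-33.8,0,0,0,-0.18,0.35],[38,-33.8,0,0,0,-0.18,0.35],[38,-33.8,0,0,0,-0.18,0.35],[38,-33.8,0,0,0,-0.18,0.35],[38,-33.8,0,0,0,-0.18,0.35],[38,-33.8,0,0,0,-0.18,0.35],[38,-33.8,0,0,0,-0.18,0.35]]]'
python3 - <<'E'
from h import *
c=np.array([ .5349,-.1462,2.0497]);n=np.array([-np.sin(c[2]),np.cos(c[2])]); p=c[:2]+n*.085
shift([*p,.05],c[2]); print(ctrl.observe()["opening"])
s=ctrl.snapshot("wrist"); save(s,"w1.png"); print(np.round(s["tool_from_camera"],3),s["fov_y"])
E
```

```text
t: 2.35
ee_pos: [0.4547, -0.1871, 0.2534]
eef_rot: [3.052, 0.744, -0.0]
force: [-0.1, 0.0, 0.7]
opening: 0.652
gripper_force: 0.0
tcp [ 0.4547 -0.1871  0.2534] q [-0.62 -0.13  1.95 -0.    1.32  0.47] F [-0.1  0.   0.7] t 2.35
shift cm [ 0.51  0.06 20.34] turns [[0.0, -0.001, 3.141], [0.0, 0.0, -0.001]]
0.6515591329524866
[[ 0.001 -0.962 -0.271  0.068]
 [ 1.     0.001  0.001  0.001]
 [-0.001 -0.271  0.962 -0.121]
 [ 0.     0.     0.     1.   ]] 67.39738933476278
```

View pics/w1.png

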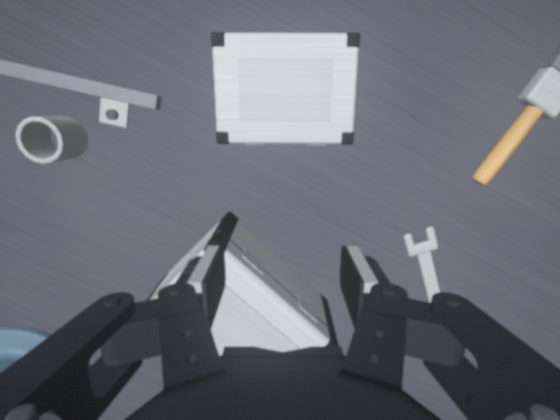

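The wrist picture shows the small case squarely ahead: nose left, near top edge at row 140, columns 218–353. The big case's corner is at (230,215), close under the gripper. So I'll go down 1.5 cm nearer the small case, 1 cm towards its tail, and push at mid height.

```bash
python3 -m jog '[[[1.5,1,0,0,0,0,0.35],[1.5,1,6,0,0,0,0.35],[1.5,1,12,0,0,0,0.35],[1.5,1,16,0,0,0,0.35],[1.5,1,18.8,0,0,0,0.35],[1.5,1,18.8,0,0,0,0.35]]]'
python3 - <<'E'
from h import *
L=np.load("L.npy"); s=ctrl.snapshot("top"); o=ctrl.observe()
try: print(inlane(L,fit(s,CASE,region(s,"case",(328,211)),[.535,-.146,2.05])[0]))
except Exception as e: print(e)
# target side-contact pose: case at lane (-225,0), yaw 0; contact face y=+48, tool half 11
n=np.array([-np.sin(L[2]),np.cos(L[2])])
p=lane_to_world(L,-225-10,48+11); shift([*p,.065],L[2])
E
```

```text
t: 3.15
ee_pos: [0.4704, -0.1897, 0.0631]
eef_rot: [-3.05, -0.737, 0.006]
force: [0.2, -0.0, -0.1]
opening: 0.645
gripper_force: 0.0
(array([-233.34894037,   25.04262217]), np.float64(17.929907681504822))
tcp [ 0.4727 -0.1907  0.0662] q [-0.61  0.18  2.02 -0.    0.94  0.49] F [-0.3 -0.4  0.2] t 3.25
shift cm [ 4.75 -1.86  0.12] turns [[0.001, 0.002, -2.925], [0.001, -0.001, 0.216]]
```

```bash
python3 -m jog '[[[0.8,0,0,0,0,0,0.35],[1.5,0,0,0,0,0,0.35],[1.9,0.1,0,0,0,0.03,0.35],[2.3,0.1,0,0,0,0.07,0.35],[2.7,0.2,0,0,0,0.11,0.35],[3.1,0.3,0,0,0,0.15,0.35],[3.5,0.4,0,0,0,0.18,0.35],[3.9,0.5,0,0,0,0.21,0.35],[4.2,0.5,0,0,0,0.22,0.35],[4.2,0.5,0,0,0,0.22,0.35]]]'
python3 -m jog '[[[-1,0,0,0,0,0,0.35],[-1.5,0,-4,0,0,0,0.35],[-1.5,0,-10,0,0,0,0.35],[-1.5,6,-14,0,0,0,0.35],[-1.5,12,-14,0,0,0,0.35],[-1.5,17,-14,0,0,0,0.35],[-1.5,17,-14,0,0,0,0.35]]]'
cat > look.py <<'E'
from h import *
import sys
L=np.load("L.npy"); s=ctrl.snapshot("top")
q=ctrl.regions_of(s,"case"); t=world(s,[a["pixel"] for a in q],.05)
i=np.argmin(np.hypot(*(t[:,:2]-np.array([float(sys.argv[1]),float(sys.argv[2])])).T))
c,f=fit(s,CASE,q[i]["region"],[t[i,0],t[i,1],L[2]]); print("case",c,f,inlane(L,c)); np.save("c.npy",c)
b=c[:2]-.105*np.array([np.cos(c[2]),np.sin(c[2])])
shift([*b,.2],c[2]+np.pi/2)
u,v=proj(s,[[c[0],c[1],.035]])[0]
cv2.imwrite("pics/"+sys.argv[3],cv2.resize(draw(s,[(CASE,c),(LANE,L)]),None,fx=.75,fy=.75)[450:900,500:1250])
E
python3 look.py .52 -.14 l1.png
```

```text
t: 4.5
ee_pos: [0.5119, -0.174, 0.0654]
eef_rot: [-3.115, -0.403, 0.002]
force: [-4.3, -0.7, 2.6]
opening: 0.653
gripper_force: 1.9
t: 5.38
ee_pos: [0.5408, -0.3463, 0.2052]
eef_rot: [3.115, 0.396, 0.002]
force: [-1.0, 0.6, -0.3]
opening: 0.651
gripper_force: 0.0
case [ 0.56714074 -0.14202597  1.94641775] 3.8780980110168457 (array([-240.41707688,   -2.34180939]), np.float64(6.713700765019137))
tcp [ 0.5404 -0.3428  0.2048] q [-0.74  0.27  1.62  0.    1.25  0.57] F [-0.2  0.3  0.6] t 5.475
shift cm [ 8.92 -8.32  0.49] turns [[-0.001, 0.0, 1.451], [-0.0, -0.001, -1.691]]
```

View pics/l1.png

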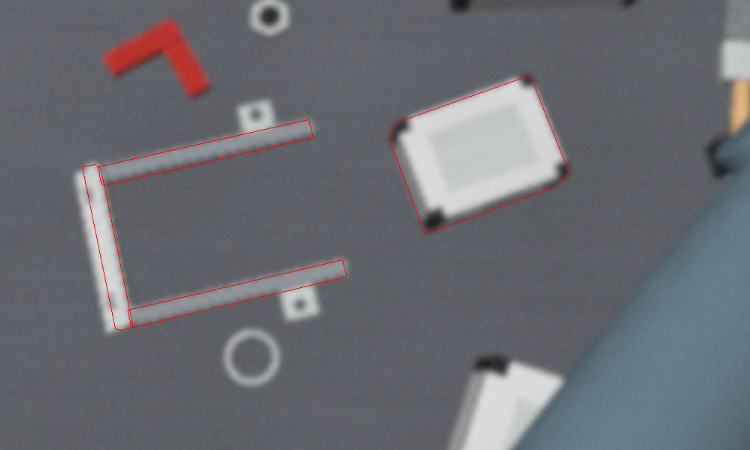

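The picture shows the case now before the mouth (outline centre at about (480,150)): lane y = −2 mm, yaw +6.7°. A push from behind with both fingers held square to the lane will remove the rest. I'll go behind it.

Run:
```python
from h import *
L=np.load("L.npy"); p=lane_to_world(L,-343,-2); print(p); shift([*p,.2],L[2]+np.pi/2)
```

```text
[ 0.59302819 -0.24128932]
tcp [ 0.5404 -0.3428  0.2048] q [-0.74  0.27  1.62  0.    1.25  0.57] F [-0.2  0.3  0.6] t 5.475
shift cm [ 7.66 -8.49  0.49] turns [[-0.001, 0.0, 1.568], [-0.0, -0.001, -1.574]]
```

```bash
python3 -m jog '[[[7.7,-8.5,0,0,0,-0.18,0.35],[7.7,-8.5,0,0,0,-0.36,0.35],[7.7,-8.5,0,0,0,-0.54,0.35],[7.7,-8.5,0,0,0,-0.72,0.35],[7.7,-8.5,0,0,0,-0.9,0.35],[7.7,-8.5,0,0,0,-1.08,0.35],[7.7,-8.5,0,0,0,-1.26,0.35],[7.7,-8.5,0,0,0,-1.44,0.35],[7.7,-8.5,0,0,0,-1.574,0.35],[7.7,-8.5,0,0,0,-1.574,0.35]]]'
python3 -m jog '[[[0,0,6,0,0,0,0.35],[0,0,11,0,0,0,0.35],[0,0,14.5,0,0,0,0.35],[0,0,14.9,0,0,0,0.35],[0,0,14.9,0,0,0,0.35]]]'
python3 - <<'E'
from h import *
L=np.load("L.npy"); p=lane_to_world(L,-170-65-11,0); shift([*p,.055],L[2]+np.pi/2); print(inlane(L,[*ctrl.observe()["ee_pos"][:2],0])[0])
E
```

```text
t: 6.72
ee_pos: [0.5934, -0.2395, 0.2053]
eef_rot: [-1.915, -2.49, -0.0]
force: [-0.3, 0.5, 0.5]
opening: 0.651
gripper_force: 0.0
t: 7.35
ee_pos: [0.5944, -0.2409, 0.0576]
eef_rot: [1.914, 2.489, 0.0]
force: [0.4, -0.6, 0.3]
opening: 0.649
gripper_force: 0.0
tcp [ 0.5944 -0.2409  0.0576] q [-0.56  0.46  1.68  0.    1.   -0.82] F [ 0.4 -0.6  0.3] t 7.35
shift cm [ 9.7  -0.33  0.25] turns [[-0.002, 0.002, -3.141], [0.001, 0.001, 0.001]]
[-342.97531925   -3.41570951]
```

```bash
python3 -m jog '[[[1.4,0,0,0,0,0,0.35],[2,-0.1,0,0,0,0,0.35],[2.7,-0.1,0,0,0,0,0.35],[3.4,-0.1,0,0,0,0,0.35],[4.1,-0.1,0,0,0,0,0.35],[4.8,-0.1,0,0,0,0,0.35],[5.5,-0.1,0,0,0,0,0.35],[6.2,-0.1,0,0,0,0,0.35],[6.9,-0.1,0,0,0,0,0.35],[7.6,-0.1,0,0,0,0,0.35]]]'
python3 look.py .54 -.08 l2.png
```

```text
t: 8.6
ee_pos: [0.5745, -0.1686, 0.0578]
eef_rot: [1.913, 2.487, 0.0]
force: [1.5, -4.8, 3.3]
opening: 0.648
gripper_force: 2.5
case [ 0.5652484  -0.07756513  2.02293181] 620.3812866210938 (array([-177.61343817,  -16.98707868]), np.float64(11.097633766129341))
tcp [ 0.5741 -0.1677  0.0574] q [-0.47  0.37  1.79  0.    0.97 -0.73] F [ 1.5 -2.2  1.5] t 8.7
shift cm [ -1.39   3.5  -14.25] turns [[0.003, -0.003, 2.949], [0.002, 0.002, -0.192]]
```

View pics/l2.png

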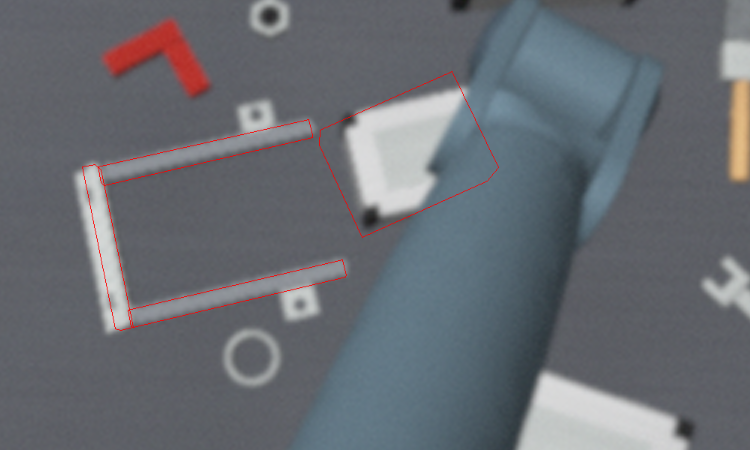

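The arm hides the rear, so that fit is invalid. The nose's top corners are visible at crop (348,117) and (370,220), nearly parallel to the stop. I'll use those, with a corner fit in code.

```bash
cat > nose.py <<'E'
from h import *
import sys
# fit visible part: mask fit with occluder (arm) weighted out: only pixels near bright case/bench
L=np.load("L.npy"); xg,yg=float(sys.argv[1]),float(sys.argv[2]); s=ctrl.snapshot("top")
p0=[*lane_to_world(L,xg,yg),L[2]]
q=ctrl.regions_of(s,"case"); c0=proj(s,[[*p0[:2],.05]])[0]
a=min(q,key=lambda a:np.hypot(*(np.array(a["pixel"])-c0))); m=a["region"]
px=s["pixels"].astype(int); blue=((px[...,2]-px[...,0])>14).astype(np.uint8)
W=1-cv2.dilate(blue,np.ones((7,7),np.uint8)).astype(np.float32)
# ignore beyond the nose-side 60 mm (arm/gripper)
P=world(s,np.stack(np.meshgrid(np.arange(560),np.arange(420)),-1).reshape(-1,2),.07)[:,:2]-L[:2]
xl=(P@[np.cos(L[2]),np.sin(L[2])]*1000).reshape(420,560); W[xl<xg+float(sys.argv[3])]=0
c,f=fitw(s,CASE,m,p0,W); print(f,"case in lane",inlane(L,c)); 
o=ctrl.observe(); print("tcp in lane",inlane(L,[*o["ee_pos"][:2],0])[0],"F",np.round(o["force"],1),o["t"])
cv2.imwrite("pics/"+sys.argv[4],cv2.resize(draw(s,[(CASE,c),(LANE,L)]),None,fx=.75,fy=.75)[450:900,500:1250])
E
python3 nose.py -188 0 0 n1.png
python3 - <<'E'
from h import *
L=np.load("L.npy");s=ctrl.snapshot("top")
w=world(s,np.array([[348,117],[370,220]])/3+np.array([500,450])/3,.07)
print([inlane(L,[*a[:2],0])[0] for a in w])
E
```

```text
4.02956485748291 case in lane (array([-190.7368152 ,   -8.77542317]), np.float64(-2.2194608445735398))
tcp in lane [-266.99295876   -2.17443968] F [ 1.  -3.8  1.7] 8.8
[array([-132.16198549,  -55.73965743]), array([-129.36792383,   38.42226102])]
```

Both methods agree: the case is at lane y ≈ −8.5 mm, yaw ≈ −2°. That leaves too little clearance on the right, so I'll nudge it left from its right side before it enters.

```bash
python3 -m jog '[[[-1.5,0,0,0,0,0,0.35],[-2,0,-5,0,0,0,0.35],[-2,0,-11,0,0,0,0.35],[-2,0,-14,0,0,0,0.35],[-2,0,-14,0,0,0,0.35]]]'
python3 - <<'E'
from h import *
L=np.load("L.npy"); p=lane_to_world(L,-188,-90); print(p); shift([*p,.2],L[2]);
E
```

```text
t: 9.48
ee_pos: [0.5796, -0.1882, 0.199]
eef_rot: [1.912, 2.487, 0.001]
force: [0.6, -0.5, -0.6]
opening: 0.647
gripper_force: 0.0
[ 0.63849103 -0.06894626]
tcp [ 0.5796 -0.1882  0.199 ] q [-0.5   0.2   1.71  0.    1.22 -0.76] F [ 0.6 -0.5 -0.6] t 9.475
shift cm [10.01  8.75 -0.1 ] turns [[0.0, 0.005, -1.57], [0.005, -0.0, 1.572]]
```

```bash
python3 -m jog '[[[10,8.8,0,0,0,-0.18,0.35],[10,8.8,0,0,0,-0.36,0.35],[10,8.8,0,0,0,-0.54,0.35],[10,8.8,0,0,0,-0.72,0.35],[10,8.8,0,0,0,-0.9,0.35],[10,8.8,0,0,0,-1.08,0.35],[10,8.8,0,0,0,-1.26,0.35],[10,8.8,0,0,0,-1.44,0.35],[10,8.8,0,0,0,-1.57,0.35],[10,8.8,0,0,0,-1.57,0.35]]]'
python3 - <<'E'
from h import *
L=np.load("L.npy"); o=ctrl.observe(); s=ctrl.snapshot("wrist"); save(s,"w2.png")
T=np.eye(4);T[:3,:3]=R.from_rotvec(o["eef_rot"]).as_matrix();T[:3,3]=o["ee_pos"]
s2=dict(s); s2["world_from_camera"]=T@np.array(s["tool_from_camera"])
q=ctrl.regions_of(s,"case"); c0=proj(s2,[[*lane_to_world(L,-190,-8),.05]])[0]
a=min(q,key=lambda a:np.hypot(*(np.array(a["pixel"])-c0)))
c,f=fit(s2,CASE,a["region"],[*lane_to_world(L,-190,-8),L[2]]); print(c0,a["pixel"],f,inlane(L,c))
cv2.imwrite("pics/w2.png",cv2.resize(draw(s2,[(CASE,c),(LANE,L)]),None,fx=.25,fy=.25,interpolation=cv2.INTER_AREA))
p=lane_to_world(L,-188,-90); shift([*p,.065],L[2])
E
```

```text
t: 10.72
ee_pos: [0.6366, -0.0678, 0.1937]
eef_rot: [0.403, -3.112, -0.003]
force: [0.1, 0.0, -1.0]
opening: 0.647
gripper_force: 0.0
[278.43424729 101.2834439 ] [274.5, 96.5] 105.10101318359375 (array([-191.72157408,  -10.03873385]), np.float64(0.13407334877541827))
tcp [ 0.637  -0.0678  0.1946] q [-0.28  0.28  1.63  0.    1.24 -2.11] F [-0.1  0.1  0.1] t 10.825
shift cm [-0.15 -0.17 12.96] turns [[0.002, -0.002, -0.001], [-0.004, -0.002, 3.14]]
```

View pics/w2.png

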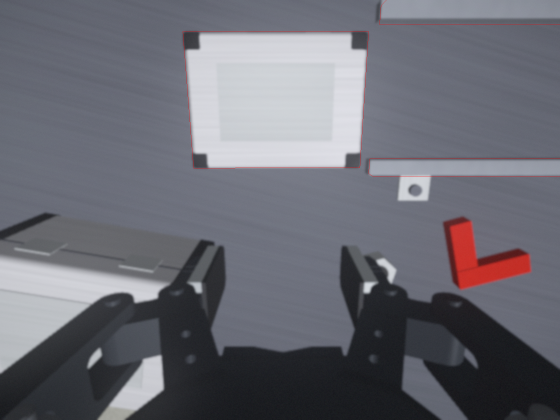

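The wrist view with overlays is clear: the rails match the lane fit, and the case is at y = −10 mm, yaw ≈ 0. The nut (380,268) and the big case's corner (215,243) stay clear if I go 1.5 cm forward and 1 cm sideways. Next: descend and nudge by 10 mm.

```bash
python3 -m jog '[[[1.5,1,0,0,0,0,0.35],[1.5,1,6,0,0,0,0.35],[1.5,1,11,0,0,0,0.35],[1.5,1,12.8,0,0,0,0.35],[1.9,1,12.8,0,0,0,0.35],[2.2,1,12.8,0,0,0,0.35],[2.5,1,12.8,0,0,0,0.35],[2.8,1,12.8,0,0,0,0.35],[3,1,12.8,0,0,0,0.35],[3,1,12.8,0,0,0,0.35]]]'
python3 -m jog '[[[-1,0,0,0,0,0,0.35],[-1.5,0,-5,0,0,0,0.35],[-3,0,-11,0,0,0,0.35],[-3,0,-12.8,0,0,0,0.35],[-3,0,-12.8,0,0,0,0.35]]]'
cat > wl.py <<'E'
from h import *
import sys
L=np.load("L.npy"); o=ctrl.observe(); s=ctrl.snapshot("wrist"); x,y=float(sys.argv[1]),float(sys.argv[2])
T=np.eye(4);T[:3,:3]=R.from_rotvec(o["eef_rot"]).as_matrix();T[:3,3]=o["ee_pos"]
s2=dict(s); s2["world_from_camera"]=T@np.array(s["tool_from_camera"])
q=ctrl.regions_of(s,"case"); g=[*lane_to_world(L,x,y),L[2]]; c0=proj(s2,[[g[0],g[1],.05]])[0]
a=min(q,key=lambda a:np.hypot(*(np.array(a["pixel"])-c0)))
c,f=fit(s2,CASE,a["region"],g); print(f,"case in lane",inlane(L,c),"tcp",inlane(L,[*o["ee_pos"][:2],0])[0],o["t"])
cv2.imwrite("pics/"+sys.argv[3],cv2.resize(draw(s2,[(CASE,c),(LANE,L)]),None,fx=.25,fy=.25,interpolation=cv2.INTER_AREA))
E
python3 wl.py -190 0 w3.png
python3 - <<'E'
from h import *
L=np.load("L.npy"); p=lane_to_world(L,-290,0); shift([*p,.2],L[2]+np.pi/2)
E
```

```text
t: 12.08
ee_pos: [0.6072, -0.0661, 0.0697]
eef_rot: [-0.406, 3.112, -0.002]
force: [4.4, 1.3, 3.4]
opening: 0.648
gripper_force: 2.2
t: 12.7
ee_pos: [0.6353, -0.0581, 0.1967]
eef_rot: [-0.406, 3.115, -0.001]
force: [0.7, 0.8, -0.3]
opening: 0.646
gripper_force: 0.0
100.36732482910156 case in lane (array([-191.69374476,   -1.0560752 ]), np.float64(0.07672729888424704)) tcp [-176.66252514  -89.67024805] 12.7
tcp [ 0.6335 -0.0577  0.1935] q [-0.27  0.27  1.64 -0.    1.24 -2.1 ] F [-0.   0.4 -0.5] t 12.8
shift cm [  8.82 -11.4   -0.64] turns [[0.005, -0.002, -1.57], [-0.002, -0.005, 1.572]]
```

```bash
python3 -m jog '[[[0,-6,0,0,0,0.18,0.35],[4,-11.4,0,0,0,0.36,0.35],[8.8,-11.4,0,0,0,0.54,0.35],[8.8,-11.4,0,0,0,0.72,0.35],[8.8,-11.4,0,0,0,0.9,0.35],[8.8,-11.4,0,0,0,1.08,0.35],[8.8,-11.4,0,0,0,1.26,0.35],[8.8,-11.4,0,0,0,1.44,0.35],[8.8,-11.4,0,0,0,1.572,0.35],[8.8,-11.4,0,0,0,1.572,0.35]]]'
python3 -m jog '[[[0,0,5,0,0,0,0.35],[0,0,10,0,0,0,0.35],[0,0,13.5,0,0,0,0.35],[0,0,13.8,0,0,0,0.35],[0,0,13.8,0,0,0,0.35]]]'
python3 - <<'E'
from h import *
L=np.load("L.npy"); p=lane_to_world(L,-140-65-10.5,-1); shift([*p,.055],L[2]+np.pi/2); print(inlane(L,[*ctrl.observe()["ee_pos"][:2],0])[0])
E
```

```text
t: 14.05
ee_pos: [0.5778, -0.1902, 0.1934]
eef_rot: [-1.912, -2.486, 0.001]
force: [0.3, 0.2, 0.2]
opening: 0.651
gripper_force: 0.0
t: 14.68
ee_pos: [0.5795, -0.191, 0.0588]
eef_rot: [1.916, 2.489, 0.0]
force: [0.6, 0.0, -0.4]
opening: 0.65
gripper_force: 0.0
tcp [ 0.5795 -0.191   0.0588] q [-0.5   0.4   1.76 -0.    0.98 -0.76] F [ 0.6  0.  -0.4] t 14.675
shift cm [ 7.54 -0.08  0.38] turns [[-0.0, 0.0, -3.141], [0.0, 0.0, 0.0]]
[-290.92943512   -1.81839823]
```

Contact comes at about 2.3 cm. I'll push to a case centre of x ≈ −140, then check from the wrist camera, which looks ahead.

```bash
python3 -m jog '[[[1,0,0.2,0,0,0,0.35],[1.9,0,0.2,0,0,0,0.35],[2.6,0,0.2,0,0,0,0.35],[3.3,0,0.2,0,0,0,0.35],[4,0,0.2,0,0,0,0.35],[4.7,0,0.2,0,0,0,0.35],[5.4,0,0.2,0,0,0,0.35],[6.1,0,0.2,0,0,0,0.35],[6.8,0,0.2,0,0,0,0.35],[7.5,0,0.2,0,0,0,0.35]]]'
python3 nose.py -140 0 0 n2.png; python3 wl.py -140 0 w4.png
```

```text
t: 15.92
ee_pos: [0.5609, -0.1187, 0.0572]
eef_rot: [1.916, 2.487, 0.0]
force: [0.4, -5.8, 3.5]
opening: 0.649
gripper_force: 2.7
4.259195804595947 case in lane (array([-140.75246498,   -1.25354667]), np.float64(-0.8034797653295493))
tcp in lane [-215.31884075   -2.09882444] F [ 1.7 -1.5  1.6] 16.025
1228.91845703125 case in lane (array([-139.0360913 ,   -1.60591771]), np.float64(-0.07006358410688561)) tcp [-215.31884075   -2.09882444] 16.025
```

View pics/n2.png

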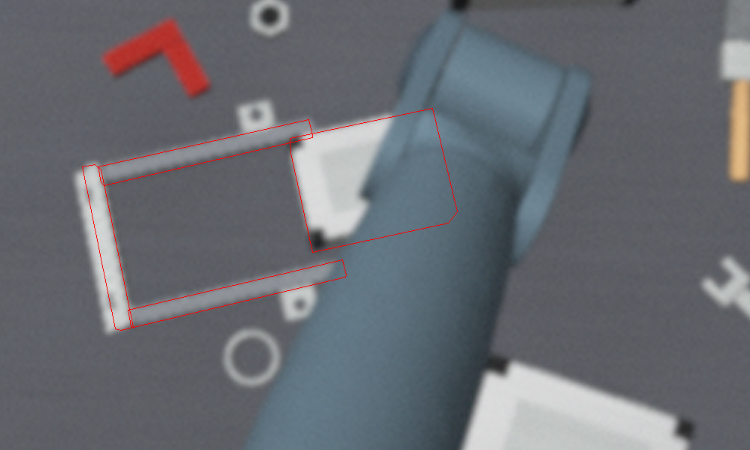

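The nose is inside the lane, at crop (293,140)–(316,240), with y ≈ −1.3 mm and yaw ≈ −0.8°. I'll push on.

```bash
python3 -m jog '[[[0.7,0,0,0,0,0,0.35],[1.4,0,0,0,0,0,0.35],[2.1,0,0,0,0,0,0.35],[2.8,-0.1,0,0,0,0,0.35],[3.5,-0.1,0,0,0,0,0.35],[4.2,-0.1,0,0,0,0,0.35],[4.9,-0.1,0,0,0,0,0.35],[5.6,-0.1,0,0,0,0,0.35],[6.3,-0.1,0,0,0,0,0.35],[7,-0.1,0,0,0,0,0.35]]]'
python3 nose.py -70 0 0 n3.png
```

```text
t: 17.38
ee_pos: [0.5412, -0.0504, 0.0563]
eef_rot: [-1.917, -2.489, 0.0]
force: [0.8, -3.6, 0.5]
opening: 0.652
gripper_force: 2.2
0.6323172450065613 case in lane (array([-67.64748699,  -0.98929062]), np.float64(0.3208703051764968))
tcp in lane [-144.41869624   -0.39904425] F [-0.5  0.1  0.8] 17.475
```

```bash
python3 -m jog '[[[0.7,0,0,0,0,0,0.35],[1.4,0,0,0,0,0,0.35],[2.1,0,0,0,0,0,0.35],[2.8,0,0,0,0,0,0.35],[3.5,0,0,0,0,0,0.35],[4.2,0,0,0,0,0,0.35],[4.9,0,0,0,0,0,0.35],[5.6,0,0,0,0,0,0.35],[6.3,0,0,0,0,0,0.35],[7,0,0,0,0,0,0.35]]]'
python3 nose.py 2 0 0 n4.png
python3 -m jog '[[[0.4,0,0,0,0,0,0.35],[0.8,0,0,0,0,0,0.35],[1.2,0,0,0,0,0,0.35],[1.6,0,0,0,0,0,0.35],[2,0,0,0,0,0,0.35],[2.4,0,0,0,0,0,0.35],[2.6,0,0,0,0,0,0.35],[2.8,0,0,0,0,0,0.35]]]'
python3 nose.py 30 0 -20 n5.png
```

```text
t: 18.73
ee_pos: [0.5233, 0.0173, 0.0562]
eef_rot: [-1.917, -2.489, 0.0]
force: [-0.0, -2.6, -2.1]
opening: 0.65
gripper_force: 1.2
1.6067935228347778 case in lane (array([ 2.26801928, -0.24578919]), np.float64(-0.13590612001149985))
tcp in lane [-74.73346562  -0.69694549] F [ 0.1 -0.1  0.7] 18.825
t: 19.82
ee_pos: [0.5165, 0.0439, 0.0565]
eef_rot: [1.917, 2.488, 0.0]
force: [0.6, -5.1, 1.5]
opening: 0.649
gripper_force: 2.2
1.4816312789916992 case in lane (array([29.05238183, -0.89327318]), np.float64(-0.10589682604483212))
tcp in lane [-47.54609964  -0.91529368] F [-0.2 -1.9  1.6] 19.925
```

View pics/n5.png

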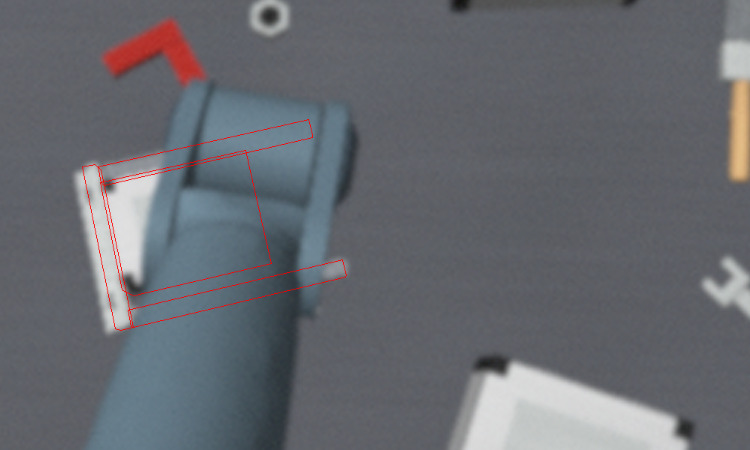

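The nose, crop (108,185)–(130,285), is within a few mm of the stop. I'll creep on in small steps, watching the force.

```bash
python3 -m jog '[[[0.2,0,0,0,0,0,0.35],[0.4,0,0,0,0,0,0.35],[0.6,0,0,0,0,0,0.35]]]'; python3 -m jog '[[[0.1,0,0,0,0,0,0.35],[0.2,0,0,0,0,0,0.35]]]'
```

```text
t: 20.3
ee_pos: [0.5158, 0.0475, 0.0569]
eef_rot: [1.912, 2.487, -0.005]
force: [1.7, -20.4, 2.2]
opening: 0.648
gripper_force: 10.2
t: 20.55
ee_pos: [0.5159, 0.0477, 0.0574]
eef_rot: [1.91, 2.485, -0.008]
force: [0.8, -26.1, 4.0]
opening: 0.649
gripper_force: 12.9
```

The force rose to 26 N against the stop and the travel stalled, so the case is home. I'll back off, lift and move clear, then check.

```bash
python3 -m jog '[[[-0.8,0,0,0,0,0,0.35],[-2,0,0,0,0,0,0.35],[-2.5,0,-5,0,0,0,0.35],[-4,0,-11,0,0,0,0.35],[-8,0,-14,0,0,0,0.35],[-14,0,-14,0,0,0,0.35],[-20,0,-14,0,0,0,0.35],[-26,0,-14,0,0,0,0.35],[-30,0,-14,0,0,0,0.35],[-30,0,-14,0,0,0,0.35]]]'
python3 look.py .495 .12 fin.png
```

```text
t: 21.8
ee_pos: [0.5907, -0.2407, 0.1955]
eef_rot: [-1.921, -2.485, -0.001]
force: [0.5, -0.9, -0.5]
opening: 0.651
gripper_force: 0.0
case [0.49600243 0.12243035 1.83384058] 22.940467834472656 (array([33.43762842, -1.15525965]), np.float64(0.2635042679273661))
tcp [ 0.5904 -0.2378  0.1954] q [-0.56  0.27  1.64  0.    1.24 -0.82] F [0.2 0.2 0.3] t 21.9
shift cm [26.74  0.11 -0.4 ] turns [[-0.003, 0.001, 3.136], [-0.001, -0.002, -0.005]]
```

View pics/fin.png

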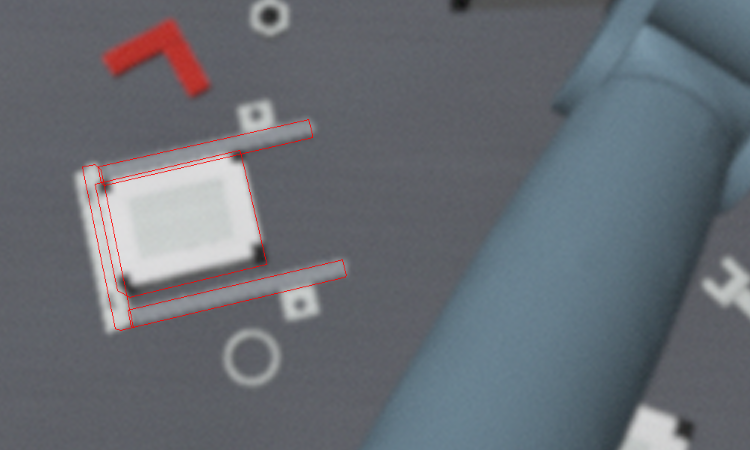

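The final picture shows the case, crop (100–265,155–295), square against the stop and clear of both rails. The bystanders in view are where they were.

```bash
python3 -c "
from cell import ctrl
print(ctrl.hand_in())"
```

```text
the job is handed in; nothing more can be done
None
```

I pushed the smallest case into the lane until it stalled on the stop at 26 N. The last check put it at x = 33 mm, y = −1 mm and 0.3° off square, with no rail contact seen, and I handed the job in at about 22 s.

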